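Reset the off-contact screw of a screen hinge clamp

ROBOT

A 7-joint arm with a two-finger parallel gripper is mounted at the origin on the work surface. World frame = base frame: x ahead of the robot, y to its left, z up, the work surface at z = 0. Lengths are in m, angles in rad, forces in N, time in s.
With the tool pointing down it reaches from about 0.4 to 0.85 m from the base axis. Payload 10.4 kg.
Tool frame: the origin (TCP) lies midway between the tips of the shut fingers; the grasp point (between the pads) lies 19 mm behind it; z points along the fingers, y is the line along which they close (so a half turn about z gives the same grasp; the last joint's range is limited). The gripper opens to 87 mm and grips with 3 to 60 N. Pads are 19 mm wide; open, the fingers measure 117 mm over their backs; the gripper's body (75 mm by 190 mm) begins 51 mm behind the grasp point.
Start: joints at [1.142, 0.332, -0.065, 1.46, 0.022, 1.35, -0.088], TCP at [0.247, -0.574, 0.223] pointing down, gripper open.
Joint ranges: [-2.6, 2.6], [-0.5, 2.12], [-1.47, 1.34], [0.16, 2.42], [-1.27, 4.41], [0.06, 2.06], [-2.6, 2.6]. Speed limits (rad/s): [2.22, 2.22, 2.79, 2.79, 3.14, 3.14, 3.14].

INTERFACE

Orientations are given as a unit quaternion [x, y, z, w].
In Python, from bench import r gives the robot as it stands.
- The arm moves only by the tool arm_command, never from a script. Its arguments are lists of equal length, an entry for each row: "xyz": the shift along the world's x, y, z in m, a list of three; "rot": the turn, a rotation vector about the world's x, y, z in rad, a list of three. In form: {"xyz": [[tx, ty, tz], ...], "rot": [[ax, ay, az], ...]}. A call has 1 to 20 rows; each row is the pose to reach, as a shift and turn from the pose commanded when the call began; what a row does not reach only later rows make up. A row lasts 1/12 s, in which the tool goes at most 41.7 mm and 7.16 degrees, less where a joint would pass 70% of its speed; a pose out of reach is approached as far as the arm can. A call with a gripper value outside its range is refused whole. "grip" is the opening, from 0 (shut) to 1 (fully open), set as the call begins (left out, the last holds). The fingers move at their own pace and stop on an object; "squeeze" is the grip in N (left out, the last holds). Time passes only in rows, so rows that repeat a pose let the fingers close. It gives the time, the measured TCP pose, the force, the opening and the grip force at its end, in the units of the state.
- r.read_state(): the state, without advancing time (a new reading comes with each control period).
- r.camera(name): name is "side" or "top" or "wrist"; returns the picture (420x560x3 uint8, red, green, blue); there is no depth.
- r.camera_model(name): a dict with "fx", "fy", "cx", "cy" (pixels), "T" (4x4, takes a point from camera to world coordinates). Camera axes: x right, y up, looking along -z (the intrinsics and any distortion apply to the point x, -y, -z); pixel columns grow to the right and rows downward; lengths in m; the calibration is good to about 2 mm. The wrist camera is an equidistant fisheye: a pixel r from the principal point sees the ray r / f radians off the axis. A picture is of the moment at which its call begins: read the wrist's pose just before it. camera_model takes no time and is no camera call; for the wrist camera it gives the pose at the moment of the call.
- r.close_job(): hands the job in; it is judged then, once.
Trained networks look in the newest picture that a camera, given by its name, has taken for a name from the list of things; names that differ only in an ending like _2 or _b are one class to them, and where a whole thing is asked for, a point or a joint stands for the part that bears it (a point fixed in the world has none). Each returns a list of dicts, best first, with "conf" (0 to 1); they miss things now and then, are a little off and sometimes report something else, mostly with a low value. They report only what shows in the picture. A call takes as long as a camera call. They do not tell look-alikes from the thing itself.
- r.look_for(label, camera): "at" ([x, y, z] in m, in the coordinates of the camera as it stood for that picture, good to about 4 mm: the middle of the surface that is visible of it).
- r.spot_point(label, camera): "at" ([x, y, z] in m, in the coordinates of the camera as it stood for that picture, good to about 4 mm: a listed point, or the origin of a listed thing).
The state is a dict: "time": time; "joint_positions": joint angles; "joint_vel": joint speeds; "joint_torque": joint torques, N m; "ee_pos": TCP position; "eef_rot": TCP orientation; "ft_force": force on the tool from outside, world axes, zero at the start; "torque": the same for the moment, N m; "width": finger opening in m; "grip_force": force on a finger pad.
Only numpy, scipy, OpenCV 4.12 (cv2) and the standard library are available. Lean on these libraries where they do the work, as an engineer would, in place of code of your own. Each camera call takes 0.05 s, during which the arm holds its last target. There are 200 camera calls.

TASK

The pointer on one of the two screen hinge clamps has drifted away from its marker tab. On that clamp, loosen the small lock ring, turn the wider adjuster wheel under it until its pointer stands right at the marker tab, then tighten the lock ring fully home again so that the setting stays. Do not force the wheel while it is locked, and leave the other clamp and everything else on the bench as they are.

Things in the scene. Friction and masses are not known exactly. Their poses are not given: they have to be found in the camera images.
- clamp_a: Screen hinge clamp: the one to reset, its pointer well away from its marker tab at the start (left or right, it varies). Dark steel block on a 150 x 120 mm foot, fixed to the bench; on top a level round black scale plate, 118 mm diameter, 60 mm above the bench. Origin: on the bench, under the plate's centre, on the vertical axis of wheel and ring; x towards the jaw.
- ring_a (a joint): Brass lock ring of clamp_a, rad. 0 = tight on its stop; grows counter-clockwise seen from above as it is loosened, to a stop at 1.3. Turns with 0.1 N m, rising to 0.25 near the stop; stays where left, keeps its height. Over its last 0.4 rad towards 0 it clamps the wheel; above about 0.4 the wheel is free.
- wheel_a (a joint): Adjuster wheel of clamp_a, under the ring on the same axis: knurled dark steel, 62 mm diameter, 62 to 88 mm above the bench. Rad, positive counter-clockwise from above; 0 = pointer along the clamp's x; limits -2.4, 2.4. Free: turns with about 0.1 N m, stays where left, does not rise or sink.
- ringmid_a (a point): Centre of the lock ring of clamp_a, 103 mm above the bench: knurled brass, 40 mm diameter, 26 mm high (90 to 116 mm above the bench), just over the wheel. The screw's 14 mm end stands 8 mm above it (top 124 mm above the bench).
- pointer_a (a point): Tip of the pointer of clamp_a: a flat steel finger, 6 mm wide and 3 mm thick, fixed to the wheel's foot 2 to 5 mm above the plate, reaching out to 45 mm from the screw axis; this point is at its tip. Its x axis points outward along the pointer. A bright line on the wheel's top, near its rim, is in line with it.
- tab_a (a point): Marker tab of clamp_a: a small flat steel tab, 10 mm wide, 12 mm long and 3 mm high, fixed on the scale plate with its inner end 47 mm from the screw axis; this point is the middle of its inner end's top edge. Its x axis points outward from the screw axis. It does not move.
- clamp_b: Screen hinge clamp: the other one, its pointer already at its marker tab; leave it alone. Dark steel block on a 150 x 120 mm foot, fixed to the bench; on top a level round black scale plate, 118 mm diameter, 60 mm above the bench. Origin: on the bench, under the plate's centre, on the vertical axis of wheel and ring; x towards the jaw.
- ring_b (a joint): Brass lock ring of clamp_b, rad. 0 = tight on its stop; grows counter-clockwise seen from above as it is loosened, to a stop at 1.3. Turns with 0.1 N m, rising to 0.25 near the stop; stays where left, keeps its height. Over its last 0.4 rad towards 0 it clamps the wheel; above about 0.4 the wheel is free.
- wheel_b (a joint): Adjuster wheel of clamp_b, under the ring on the same axis: knurled dark steel, 62 mm diameter, 62 to 88 mm above the bench. Rad, positive counter-clockwise from above; 0 = pointer along the clamp's x; limits -2.4, 2.4. Free: turns with about 0.1 N m, stays where left, does not rise or sink.
- ringmid_b (a point): Centre of the lock ring of clamp_b, 103 mm above the bench: knurled brass, 40 mm diameter, 26 mm high (90 to 116 mm above the bench), just over the wheel. The screw's 14 mm end stands 8 mm above it (top 124 mm above the bench).
- pointer_b (a point): Tip of the pointer of clamp_b: a flat steel finger, 6 mm wide and 3 mm thick, fixed to the wheel's foot 2 to 5 mm above the plate, reaching out to 45 mm from the screw axis; this point is at its tip. Its x axis points outward along the pointer. A bright line on the wheel's top, near its rim, is in line with it.
- tab_b (a point): Marker tab of clamp_b: a small flat steel tab, 10 mm wide, 12 mm long and 3 mm high, fixed on the scale plate with its inner end 47 mm from the screw axis; this point is the middle of its inner end's top edge. Its x axis points outward from the screw axis. It does not move.
- tape_roll: Bystander: roll of brown tape lying flat, 68 mm diameter, 24 mm high, between the clamps. Origin at its underside (long tools: along x).
- ink_jar_1: Bystander: white ink jar, 60 mm diameter, 85 mm high. Origin at its underside (long tools: along x).
- ink_jar_2: Bystander: white ink jar, 72 mm diameter, 100 mm high. Origin at its underside (long tools: along x).
- ink_spatula: Bystander: ink spatula lying on the bench. Origin at its underside (long tools: along x).
- brush: Bystander: brush lying on the bench. Origin at its underside (long tools: along x).
- wrench: Bystander: wrench lying on the bench. Origin at its underside (long tools: along x).
- squeegee: Bystander: squeegee, 300 mm long, wooden grip and rubber blade, lying on its side. Origin at its underside (long tools: along x).
There are look-alikes about, which are no part of the job. Leave any pink or white look-alike of the clamp_a alone.

How it is judged:
On the way, in this order (a step that is already met when the one before it is completed fails the run):
1. the lock ring of the drifted clamp is loosened (at least 0.35 rad) before its wheel has been turned (pointer tip within 5 mm of its start) (value of joint ring_a above 0.35 rad and distance of pointer_a from where it was at the start of the episode below 0.005 m), for 0.1 s.
2. with the ring loose (over 0.3 rad) the pointer is brought to the marker tab, within 0.12 rad (angle between the x axis of pointer_a and the x axis of tab_a, either way round below 0.12 rad and distance between pointer_a and tab_a below 0.02 m and value of joint ring_a above 0.3 rad), for 0.2 s.
3. the lock ring is tight again (within 0.12 rad of its stop) (value of joint ring_a below 0.12 rad), for 0.2 s.
At the end, for the whole second after the job is handed in: The drifted clamp's pointer is in line with its marker tab within 0.12 rad (about 7 degrees, roughly the tab's half width), its wheel at rest, and its lock ring within 0.12 rad of its tight stop (angle between the x axis of pointer_a and the x axis of tab_a, either way round below 0.12 rad and distance between pointer_a and tab_a below 0.02 m and value of joint ring_a below 0.12 rad and velocity of joint wheel_a between -0.05 and 0.05 rad/s); the robot touches nothing.
It fails at once if the other clamp's wheel or lock ring is turned (pointer tip over 4 mm, ring over 0.15 rad) (distance of pointer_b from where it was at the start of the episode above 0.004 m or value of joint ring_b above 0.15 rad).
It fails at once if a bystander is moved more than 20 mm (distance of any of tape_roll, ink_jar_1, ink_jar_2, ink_spatula, brush, wrench, squeegee from where it was at the start of the episode above 0.02 m).
It also fails if it takes over 51 s, if anything falls off the work surface, if the arm or the gripper's body presses on something with over 40 N, if the wrist force passes 120 N, or if a joint passes its speed limit or range.

## Working session

There is one attempt and no reset: what is moved stays moved. The work goes in short steps, Python scripts to look and compute and a tool call to move; the robot and the scene stay as the last step left them, time stands still between calls to the robot, and variables do not carry over. Pictures are saved under pics/ and viewed, at most 10 in all, crops included, and the job is handed in when it is done.

Besides the shell and the picture viewer there is one more tool, called after ">>>" by a JSON object that holds its "fn" and its "kwargs". arm_command: Moves the arm, as the interface text tells. Its arguments: {"type":"object","properties":{"xyz":{"type":"array"},"rot":{"type":"array"},"grip":{"type":"number"},"squeeze":{"type":"number"}},"required":["xyz","rot"]}

```bash
mkdir -p pics
cat > h.py <<'E'
import numpy as np,cv2
from bench import r
def w(cam,p,T=None):
    T=np.array(r.camera_model(cam)["T"]) if T is None else T
    return (T@np.r_[p,1])[:3]
def save(cam,n):
    T=np.array(r.camera_model(cam)["T"]); im=np.array(r.camera(cam)); cv2.imwrite(f"pics/{n}.png",im[:,:,::-1]); return im,T
E
python3 - <<'E'
from h import *
a,T=save("top","top"); b,Ts=save("side","side")
cv2.imwrite("pics/both.png",cv2.resize(np.vstack([a,b])[:,:,::-1],(450,675))[:600]) if 0 else None
for cam,t in(("top",T),("side",Ts)):
  for l in("clamp_a","ringmid_a","pointer_a","tab_a","tape_roll","ink_jar_1"):
    for d in r.spot_point(l,cam): print(cam,l,round(d["conf"],2),w(cam,d["at"],t).round(3))
s=r.read_state();print(s["time"],s["ee_pos"],s["eef_rot"])
E
```

```text
top clamp_a 0.84 [ 0.479 -0.189 -0.003]
top clamp_a 0.78 [ 0.618 -0.39   0.   ]
top clamp_a 0.55 [ 0.55   0.233 -0.001]
top clamp_a 0.48 [0.594 0.244 0.061]
top clamp_a 0.2 [ 0.503 -0.149  0.069]
top ringmid_a 0.66 [ 0.472 -0.184  0.105]
top ringmid_a 0.6 [0.549 0.229 0.103]
top ringmid_a 0.51 [ 0.254 -0.506  0.101]
top ringmid_a 0.44 [ 0.621 -0.394  0.103]
top ringmid_a 0.31 [ 0.474 -0.186 -0.001]
top pointer_a 0.67 [ 0.668 -0.369  0.064]
top pointer_a 0.53 [0.596 0.241 0.058]
top pointer_a 0.52 [ 0.294 -0.488  0.061]
top pointer_a 0.47 [ 0.502 -0.151  0.068]
top tape_roll 0.65 [ 0.497 -0.001 -0.   ]
top ink_jar_1 0.81 [ 0.745 -0.083  0.001]
top ink_jar_1 0.66 [0.687 0.033 0.001]
side clamp_a 0.97 [0.548 0.226 0.002]
side clamp_a 0.8 [ 0.26  -0.509  0.002]
side clamp_a 0.59 [ 0.626 -0.393  0.003]
side ringmid_a 0.69 [ 0.625 -0.392  0.109]
side ringmid_a 0.59 [0.553 0.225 0.105]
side ringmid_a 0.58 [ 0.482 -0.186  0.101]
side ringmid_a 0.41 [ 0.253 -0.507  0.101]
side pointer_a 0.72 [ 0.508 -0.157  0.063]
side pointer_a 0.71 [0.598 0.24  0.063]
side pointer_a 0.68 [ 0.665 -0.372  0.061]
side pointer_a 0.67 [ 0.291 -0.484  0.066]
side pointer_a 0.62 [0.592 0.242 0.062]
side tab_a 0.58 [0.598 0.239 0.058]
side tape_roll 0.85 [ 0.498 -0.003  0.001]
side ink_jar_1 0.74 [ 0.741 -0.087 -0.001]
side ink_jar_1 0.55 [0.685 0.035 0.004]
0.7 [ 0.24675768 -0.57425863  0.2225719 ] [9.79482578e-01 2.01528850e-01 1.22270195e-05 4.89969728e-05]
```

View pics/top.png

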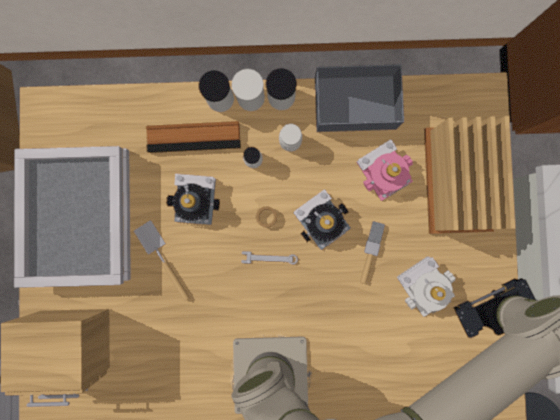

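View pics/side.png

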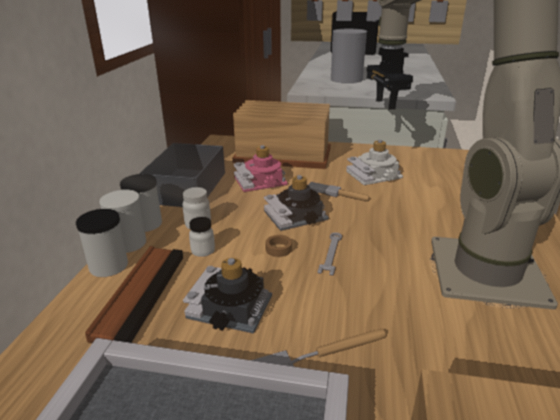

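Clamp_b is at (0.55, 0.229): its tab and pointer coincide. So clamp_a is the dark clamp at about (0.477, -0.186), at top-view pixel (325, 222). The white and pink ones are look-alikes. I'll move above it.

>>> {"fn": "arm_command", "kwargs": {"xyz": [[0.023, 0.039, 0.04], [0.23, 0.388, 0.04], [0.23, 0.388, 0.04], [0.23, 0.388, 0.04], [0.23, 0.388, 0.04], [0.23, 0.388, 0.04], [0.23, 0.388, 0.04], [0.23, 0.388, 0.04], [0.23, 0.388, 0.04], [0.23, 0.388, 0.04], [0.23, 0.388, 0.04], [0.23, 0.388, 0.04], [0.23, 0.388, 0.04], [0.23, 0.388, 0.04], [0.23, 0.388, 0.04], [0.23, 0.388, 0.04], [0.23, 0.388, 0.04]], "rot": [[0, 0, 0], [0, 0, 0], [0, 0, 0], [0, 0, 0], [0, 0, 0], [0, 0, 0], [0, 0, 0], [0, 0, 0], [0, 0, 0], [0, 0, 0], [0, 0, 0], [0, 0, 0], [0, 0, 0], [0, 0, 0], [0, 0, 0], [0, 0, 0], [0, 0, 0]], "grip": 1}}

```text
time: 2.12
ee_pos: [0.4762, -0.1875, 0.2625]
eef_rot: [0.98, 0.2, -0.0, 0.0]
ft_force: [0.2, 0.2, 0.7]
width: 0.087
grip_force: 0.0
```

```bash
cat > look.py <<'E'
from h import *
import sys
for cam in ("wrist","top"):
  im,T=save(cam,cam+sys.argv[1])
  for l in("ringmid_a","pointer_a","tab_a","clamp_a"):
    for d in r.spot_point(l,cam):
      p=w(cam,d["at"],T)
      if abs(p[0]-.477)<.1 and abs(p[1]+.186)<.1: print(cam,l,round(d["conf"],2),p.round(4))
s=r.read_state();print(s["time"],s["ee_pos"].round(4) if hasattr(s["ee_pos"],"round") else s["ee_pos"],s["eef_rot"],np.round(s["joint_positions"],3))
E
python3 look.py 1
```

```text
wrist ringmid_a 0.56 [ 0.4717 -0.1825  0.1041]
wrist pointer_a 0.71 [ 0.5104 -0.1568  0.0627]
wrist tab_a 0.46 [ 0.486  -0.1376  0.0643]
wrist clamp_a 0.94 [ 0.4769 -0.1817 -0.0014]
top clamp_a 0.57 [ 0.4757 -0.1849 -0.0054]
2.6167 [ 0.4768 -0.1863  0.2626] [9.79486615e-01 2.01509218e-01 4.13264514e-05 6.14041986e-05] [ 0.673  0.087 -0.412  1.676  0.035  1.386 -0.909]
```

View pics/wrist1.png

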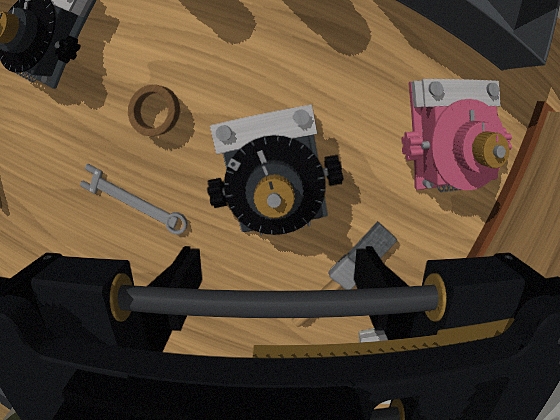

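The wrist view shows the ring and screw at about (274, 200), the pointer tip at about (263, 155) and the tab at about (234, 163) on its left. I'll zoom in to get exact pixels.

```bash
cat >> h.py <<'E'
def px(u,v,z,T,cam="wrist"):
    m=r.camera_model(cam); a=(u-m["cx"])/m["fx"]; b=(v-m["cy"])/m["fy"]; th=np.hypot(a,b)
    d=np.array([a/th*np.sin(th),-b/th*np.sin(th),-np.cos(th)]) if th else np.array([0,0,-1.])
    d=T[:3,:3]@d; o=T[:3,3]; return o+d*(z-o[2])/d[2]
E
python3 - <<'E'
from h import *
T=np.array(r.camera_model("wrist")["T"])
for n,u,v,z in(("screw",274,201,.124),("tip",263,151,.065),("tab",234,163,.063),("wrist plate L",223,185,.06),("plate R",326,185,.06)): print(n,px(u,v,z,T).round(4))
im=cv2.imread("pics/wrist1.png")[125:245,205:345]; cv2.imwrite("pics/crop1.png",cv2.resize(im,None,fx=5,fy=5,interpolation=cv2.INTER_CUBIC))
E
```

```text
screw [ 0.4756 -0.1837  0.124 ]
tip [ 0.5088 -0.1555  0.065 ]
tab [ 0.4833 -0.1305  0.063 ]
wrist plate L [ 0.4539 -0.1278  0.06  ]
plate R [ 0.501  -0.2375  0.06  ]
```

View pics/crop1.png

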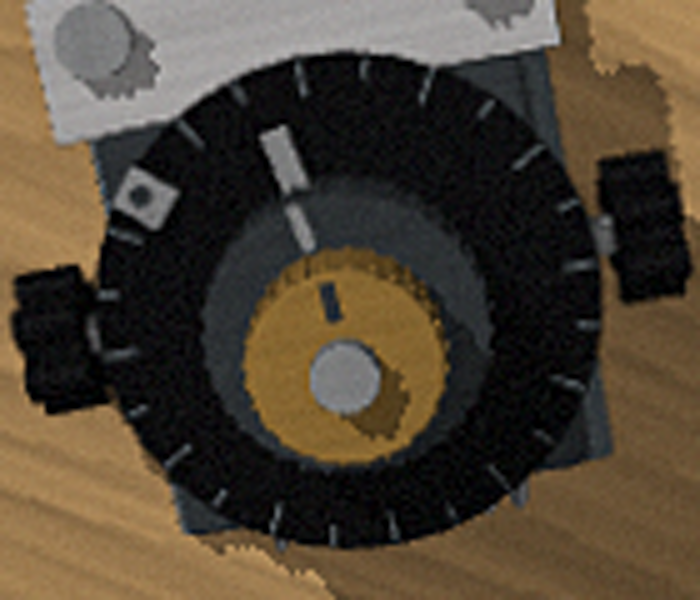

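Run:
```python
from h import *
T=np.array(r.camera_model("wrist")["T"])
P=lambda u,v,z:px(205+u/5,125+v/5,z,T)
c=np.array([P(u,v,.06)[:2] for u,v in((102,300),(600,300),(350,52),(350,548),(175,125),(530,475),(175,475),(530,125))])
A=np.c_[2*c,np.ones(len(c))];s=np.linalg.lstsq(A,(c**2).sum(1),rcond=None)[0];print("plate c",s[:2],"R",np.sqrt(s[2]+s[:2]@s[:2]))
C=P(345,377,.124)[:2];print(C)
for n,u,v,z in(("tip",274,130,.065),("base",295,188,.065),("tab",146,198,.063),("line1",290,206,.088),("line2",309,248,.088),("ringmark",331,302,.116)):
  p=P(u,v,z)[:2]
  for c in (C,s[:2]): d=p-c;print(n,p.round(4),np.hypot(*d).round(4),np.arctan2(d[1],d[0]).round(3))
d=P(274,130,.065)-P(295,188,.065);print(np.arctan2(d[1],d[0]))
```

```text
plate c [ 0.47577637 -0.18446432] R 0.05840713104345355
[ 0.47611321 -0.18344764]
tip [ 0.5074 -0.1522] 0.0443 0.784
tip [ 0.5074 -0.1522] 0.0452 0.795
base [ 0.4972 -0.1616] 0.0304 0.803
base [ 0.4972 -0.1616] 0.0314 0.818
tab [ 0.4817 -0.1314] 0.0524 1.464
tab [ 0.4817 -0.1314] 0.0534 1.459
line1 [ 0.4967 -0.1617] 0.03 0.813
line1 [ 0.4967 -0.1617] 0.031 0.827
line2 [ 0.49   -0.1688] 0.0202 0.81
line2 [ 0.49   -0.1688] 0.0212 0.832
ringmark [ 0.4869 -0.1758] 0.0133 0.617
ringmark [ 0.4869 -0.1758] 0.0142 0.662
0.7419199272194215
```

>>> {"fn": "arm_command", "kwargs": {"xyz": [[-0.001, 0.002, -0.04], [-0.001, 0.002, -0.08], [-0.001, 0.002, -0.12], [-0.001, 0.002, -0.15], [-0.001, 0.002, -0.166], [-0.001, 0.002, -0.166], [-0.001, 0.002, -0.166], [-0.001, 0.002, -0.166]], "rot": [[0, 0, 0], [0, 0, 0], [0, 0, 0], [0, 0, 0], [0, 0, 0], [0, 0, 0], [0, 0, 0], [0, 0, 0]]}}

```text
time: 3.28
ee_pos: [0.4767, -0.1845, 0.0981]
eef_rot: [0.979, 0.202, 0.001, 0.001]
ft_force: [0.6, -0.4, 0.8]
width: 0.087
grip_force: 0.0
```

>>> {"fn": "arm_command", "kwargs": {"xyz": [[0, 0, 0], [0, 0, 0], [0, 0, 0], [0, 0, 0], [0, 0, 0], [0, 0, 0], [0, 0, 0], [0, 0, 0]], "rot": [[0, 0, 0], [0, 0, 0], [0, 0, 0], [0, 0, 0], [0, 0, 0], [0, 0, 0], [0, 0, 0], [0, 0, 0]], "grip": 0.2, "squeeze": 35}}

```text
time: 3.95
ee_pos: [0.4757, -0.1842, 0.0966]
eef_rot: [0.979, 0.201, 0.0, 0.0]
ft_force: [1.4, -0.1, -0.0]
width: 0.0417
grip_force: 0.0
```

>>> {"fn": "arm_command", "kwargs": {"xyz": [[0, 0, 0], [0, 0, 0], [0, 0, 0], [0, 0, 0]], "rot": [[0, 0, 0], [0, 0, 0], [0, 0, 0], [0, 0, 0]]}}

```text
time: 4.28
ee_pos: [0.4755, -0.1838, 0.0965]
eef_rot: [0.979, 0.202, -0.0, -0.0]
ft_force: [-3.6, 3.7, 3.8]
width: 0.0393
grip_force: 35.0
```

Gripped. I'll loosen by 0.9 rad.

>>> {"fn": "arm_command", "kwargs": {"xyz": [[0, 0, 0], [0, 0, 0], [0, 0, 0], [0, 0, 0], [0, 0, 0], [0, 0, 0], [0, 0, 0], [0, 0, 0], [0, 0, 0], [0, 0, 0], [0, 0, 0], [0, 0, 0], [0, 0, 0], [0, 0, 0]], "rot": [[0, 0, 0.08], [0, 0, 0.16], [0, 0, 0.24], [0, 0, 0.32], [0, 0, 0.4], [0, 0, 0.48], [0, 0, 0.56], [0, 0, 0.64], [0, 0, 0.72], [0, 0, 0.8], [0, 0, 0.88], [0, 0, 0.9], [0, 0, 0.9], [0, 0, 0.9]]}}

```text
time: 5.45
ee_pos: [0.4748, -0.1831, 0.0965]
eef_rot: [0.794, 0.608, -0.001, -0.001]
ft_force: [-7.2, 7.8, 8.8]
width: 0.0391
grip_force: 35.0
```

>>> {"fn": "arm_command", "kwargs": {"xyz": [[0, 0, 0], [0, 0, 0], [0, 0, 0], [0, 0, 0], [0, 0, 0], [0, 0, 0]], "rot": [[0, 0, 0], [0, 0, 0], [0, 0, 0], [0, 0, 0], [0, 0, 0], [0, 0, 0]], "grip": 1}}

```text
time: 5.95
ee_pos: [0.4758, -0.1845, 0.0966]
eef_rot: [0.794, 0.607, 0.0, 0.0]
ft_force: [-0.6, -0.4, 0.6]
width: 0.0707
grip_force: 0.0
```

>>> {"fn": "arm_command", "kwargs": {"xyz": [[0, 0, 0.04], [0, 0, 0.08], [0, 0, 0.12], [0, 0, 0.165], [0, 0, 0.165], [0, 0, 0.165], [0, 0, 0.165], [0, 0, 0.165], [0, 0, 0.165], [0, 0, 0.165], [0, 0, 0.165], [0, 0, 0.165], [0, 0, 0.165]], "rot": [[0, 0, -0.12], [0, 0, -0.24], [0, 0, -0.36], [0, 0, -0.48], [0, 0, -0.6], [0, 0, -0.72], [0, 0, -0.84], [0, 0, -0.9], [0, 0, -0.9], [0, 0, -0.9], [0, 0, -0.9], [0, 0, -0.9], [0, 0, -0.9]]}}

```text
time: 7.03
ee_pos: [0.4757, -0.1843, 0.2615]
eef_rot: [0.979, 0.202, -0.0, 0.0]
ft_force: [-1.1, 0.1, -0.3]
width: 0.0874
grip_force: 0.0
```

```bash
python3 look.py 2
python3 - <<'E'
from h import *
im=cv2.imread("pics/wrist2.png")[125:245,205:345]; cv2.imwrite("pics/crop2.png",cv2.resize(im,None,fx=5,fy=5,interpolation=cv2.INTER_CUBIC))
E
```

```text
wrist ringmid_a 0.89 [ 0.4747 -0.1841  0.1024]
wrist pointer_a 0.81 [ 0.51   -0.1569  0.0671]
wrist tab_a 0.57 [ 0.4844 -0.1374  0.064 ]
wrist clamp_a 0.57 [ 0.4779 -0.1825  0.0015]
top clamp_a 0.68 [ 0.4769 -0.1855 -0.0018]
7.5333 [ 0.4758 -0.1843  0.2616] [9.79478013e-01 2.01551030e-01 3.35690577e-05 5.06321105e-05] [ 0.719  0.088 -0.464  1.679  0.04   1.385 -0.915]
```

View pics/crop2.png

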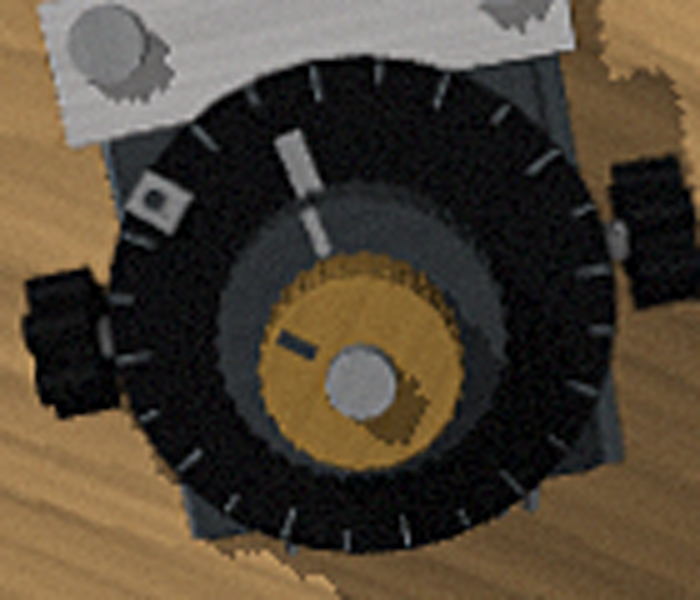

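The crop shows the ring mark turned about 50° counter-clockwise to (297, 345). The pointer at (290, 140) and the tab at (160, 203) haven't moved. The wheel needs about +0.66 rad.

>>> {"fn": "arm_command", "kwargs": {"xyz": [[0, 0, -0.04], [0, 0, -0.08], [0, 0, -0.12], [0, 0, -0.15], [0, 0, -0.175], [0, 0, -0.188], [0, 0, -0.188], [0, 0, -0.188], [0, 0, -0.188]], "rot": [[0, 0, -0.1], [0, 0, -0.2], [0, 0, -0.3], [0, 0, -0.3], [0, 0, -0.3], [0, 0, -0.3], [0, 0, -0.3], [0, 0, -0.3], [0, 0, -0.3]]}}

```text
time: 8.28
ee_pos: [0.4766, -0.1845, 0.0748]
eef_rot: [0.999, 0.053, 0.001, 0.0]
ft_force: [0.4, 0.1, 0.0]
width: 0.0869
grip_force: 0.0
```

>>> {"fn": "arm_command", "kwargs": {"xyz": [[0, 0, 0], [0, 0, 0], [0, 0, 0], [0, 0, 0], [0, 0, 0], [0, 0, 0], [0, 0, 0], [0, 0, 0], [0, 0, 0], [0, 0, 0]], "rot": [[0, 0, 0], [0, 0, 0], [0, 0, 0], [0, 0, 0], [0, 0, 0], [0, 0, 0], [0, 0, 0], [0, 0, 0], [0, 0, 0], [0, 0, 0]], "grip": 0.5, "squeeze": 30}}

```text
time: 9.12
ee_pos: [0.4759, -0.1841, 0.0739]
eef_rot: [0.999, 0.053, 0.0, 0.0]
ft_force: [-1.2, 1.9, 5.0]
width: 0.061
grip_force: 30.0
```

>>> {"fn": "arm_command", "kwargs": {"xyz": [[0, 0, 0], [0, 0, 0], [0, 0, 0], [0, 0, 0], [0, 0, 0], [0, 0, 0], [0, 0, 0], [0, 0, 0], [0, 0, 0], [0, 0, 0], [0, 0, 0], [0, 0, 0]], "rot": [[0, 0, 0.07], [0, 0, 0.14], [0, 0, 0.21], [0, 0, 0.28], [0, 0, 0.35], [0, 0, 0.42], [0, 0, 0.49], [0, 0, 0.56], [0, 0, 0.63], [0, 0, 0.66], [0, 0, 0.66], [0, 0, 0.66]]}}

```text
time: 10.12
ee_pos: [0.4755, -0.1833, 0.0738]
eef_rot: [0.927, 0.374, -0.0, -0.001]
ft_force: [-4.2, 5.2, 8.4]
width: 0.0612
grip_force: 30.0
```

>>> {"fn": "arm_command", "kwargs": {"xyz": [[0, 0, 0], [0, 0, 0], [0, 0, 0], [0, 0, 0], [0, 0, 0], [0, 0, 0]], "rot": [[0, 0, 0], [0, 0, 0], [0, 0, 0], [0, 0, 0], [0, 0, 0], [0, 0, 0]], "grip": 1}}

```text
time: 10.62
ee_pos: [0.4757, -0.1844, 0.0735]
eef_rot: [0.928, 0.374, 0.0, 0.0]
ft_force: [1.1, 0.4, 0.6]
width: 0.0856
grip_force: 0.0
```

>>> {"fn": "arm_command", "kwargs": {"xyz": [[0, 0, 0.04], [0, 0, 0.08], [0, 0, 0.12], [0, 0, 0.16], [0, 0, 0.188], [0, 0, 0.188], [0, 0, 0.188], [0, 0, 0.188]], "rot": [[0, 0, 0], [0, 0, 0], [0, 0, -0.12], [0, 0, -0.24], [0, 0, -0.36], [0, 0, -0.36], [0, 0, -0.36], [0, 0, -0.36]]}}

```text
time: 11.28
ee_pos: [0.4754, -0.1843, 0.2609]
eef_rot: [0.979, 0.202, -0.0, -0.0]
ft_force: [-0.2, -0.8, -0.1]
width: 0.0871
grip_force: 0.0
```

```bash
python3 look.py 3
python3 - <<'E'
from h import *
im=cv2.imread("pics/wrist3.png")[125:245,205:345]; cv2.imwrite("pics/crop3.png",cv2.resize(im,None,fx=5,fy=5,interpolation=cv2.INTER_CUBIC))
E
```

```text
wrist ringmid_a 0.57 [ 0.4728 -0.185   0.106 ]
wrist pointer_a 0.94 [ 0.4789 -0.1441  0.068 ]
wrist tab_a 0.43 [ 0.4851 -0.1381  0.0611]
wrist clamp_a 0.9 [ 4.737e-01 -1.832e-01 -4.000e-04]
top clamp_a 0.62 [ 0.4779 -0.1868 -0.0024]
11.7833 [ 0.4757 -0.1842  0.2614] [ 9.79469886e-01  2.01590498e-01 -9.68351213e-05 -5.84336832e-05] [ 0.769  0.092 -0.517  1.677  0.046  1.385 -0.92 ]
```

View pics/crop3.png

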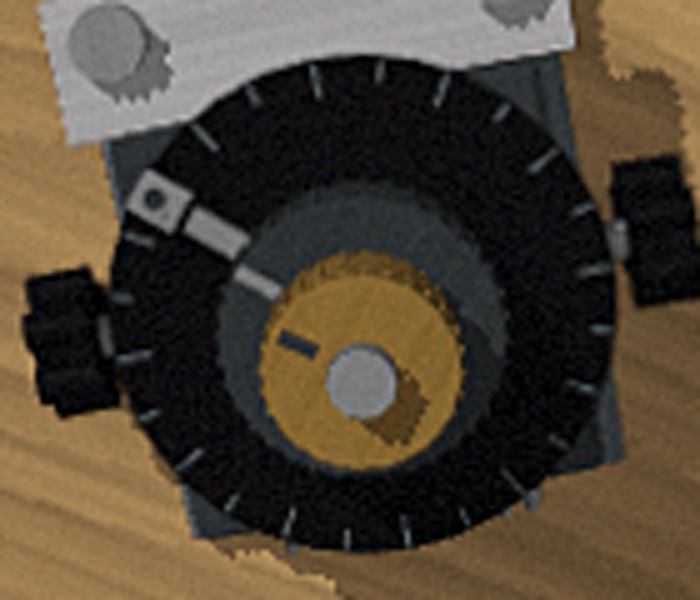

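The pointer tip at (192, 222) now meets the tab at (160, 202), in line to about 0.02 rad. Next I'll tighten the ring.

>>> {"fn": "arm_command", "kwargs": {"xyz": [[0, 0, -0.04], [0, 0, -0.08], [0, 0, -0.12], [0, 0, -0.15], [0, 0, -0.165], [0, 0, -0.165], [0, 0, -0.165], [0, 0, -0.165]], "rot": [[0, 0, 0.12], [0, 0, 0.24], [0, 0, 0.36], [0, 0, 0.45], [0, 0, 0.45], [0, 0, 0.45], [0, 0, 0.45], [0, 0, 0.45]]}}

```text
time: 12.45
ee_pos: [0.4767, -0.1845, 0.098]
eef_rot: [0.91, 0.415, 0.001, 0.001]
ft_force: [0.3, -0.3, -0.5]
width: 0.0875
grip_force: 0.0
```

>>> {"fn": "arm_command", "kwargs": {"xyz": [[0, 0, 0], [0, 0, 0], [0, 0, 0], [0, 0, 0], [0, 0, 0], [0, 0, 0], [0, 0, 0], [0, 0, 0], [0, 0, 0], [0, 0, 0], [0, 0, 0], [0, 0, 0]], "rot": [[0, 0, 0], [0, 0, 0], [0, 0, 0], [0, 0, 0], [0, 0, 0], [0, 0, 0], [0, 0, 0], [0, 0, 0], [0, 0, 0], [0, 0, 0], [0, 0, 0], [0, 0, 0]], "grip": 0.2, "squeeze": 35}}

```text
time: 13.45
ee_pos: [0.475, -0.1836, 0.0965]
eef_rot: [0.91, 0.415, -0.001, -0.001]
ft_force: [-5.2, 3.2, 4.3]
width: 0.0388
grip_force: 35.0
```

>>> {"fn": "arm_command", "kwargs": {"xyz": [[0, 0, 0], [0, 0, 0], [0, 0, 0], [0, 0, 0], [0, 0, 0], [0, 0, 0], [0, 0, 0], [0, 0, 0], [0, 0, 0], [0, 0, 0], [0, 0, 0], [0, 0, 0], [0, 0, 0], [0, 0, 0], [0, 0, 0], [0, 0, 0]], "rot": [[0, 0, -0.08], [0, 0, -0.16], [0, 0, -0.24], [0, 0, -0.32], [0, 0, -0.4], [0, 0, -0.48], [0, 0, -0.56], [0, 0, -0.64], [0, 0, -0.72], [0, 0, -0.8], [0, 0, -0.86], [0, 0, -0.9], [0, 0, -0.94], [0, 0, -0.96], [0, 0, -0.96], [0, 0, -0.96]]}}

```text
time: 14.78
ee_pos: [0.4758, -0.1843, 0.0965]
eef_rot: [0.999, -0.051, 0.0, 0.0]
ft_force: [0.6, -0.4, -1.2]
width: 0.0394
grip_force: 35.0
```

```bash
python3 -c "
from h import *
s=r.read_state();print(s['torque'],s['ft_force'],s['eef_rot'])"
```

```text
[-0.16211356 -0.17086921  0.7247553 ] [ 0.56136612 -0.37090092 -1.17505048] [ 9.98682519e-01 -5.13146256e-02  9.63923828e-05  1.59017567e-04]
```

The moment is 0.72 N m, well above the ring's friction, so it's on its stop. I'll release, lift and check.

>>> {"fn": "arm_command", "kwargs": {"xyz": [[0, 0, 0], [0, 0, 0], [0, 0, 0], [0, 0, 0], [0, 0, 0], [0, 0, 0]], "rot": [[0, 0, 0], [0, 0, 0], [0, 0, 0], [0, 0, 0], [0, 0, 0], [0, 0, 0]], "grip": 1}}

```text
time: 15.28
ee_pos: [0.4757, -0.1843, 0.0966]
eef_rot: [0.999, -0.052, 0.0, 0.0]
ft_force: [0.2, -0.5, -0.7]
width: 0.0715
grip_force: 0.0
```

>>> {"fn": "arm_command", "kwargs": {"xyz": [[0, 0, 0.04], [0, 0, 0.08], [0, 0, 0.12], [0, 0, 0.165], [0, 0, 0.165], [0, 0, 0.165], [0, 0, 0.165], [0, 0, 0.165], [0, 0, 0.165]], "rot": [[0, 0, 0], [0, 0, 0.1], [0, 0, 0.2], [0, 0, 0.3], [0, 0, 0.4], [0, 0, 0.51], [0, 0, 0.51], [0, 0, 0.51], [0, 0, 0.51]]}}

```text
time: 16.03
ee_pos: [0.4754, -0.1842, 0.261]
eef_rot: [0.98, 0.2, -0.0, -0.0]
ft_force: [-0.2, -0.4, 0.5]
width: 0.0872
grip_force: 0.0
```

```bash
python3 look.py 4
python3 - <<'E'
from h import *
im=cv2.imread("pics/wrist4.png")[125:245,205:345]; cv2.imwrite("pics/crop4.png",cv2.resize(im,None,fx=5,fy=5,interpolation=cv2.INTER_CUBIC))
E
```

```text
wrist ringmid_a 0.9 [ 0.4745 -0.1843  0.1086]
wrist pointer_a 0.59 [ 0.4803 -0.1438  0.064 ]
wrist tab_a 0.55 [ 0.4826 -0.1343  0.0612]
wrist clamp_a 0.62 [ 0.4772 -0.1816  0.0013]
top clamp_a 0.61 [ 0.4762 -0.1871 -0.0032]
16.5333 [ 0.4757 -0.1842  0.2615] [ 9.79503652e-01  2.01426400e-01 -2.18006893e-05  2.23176793e-05] [ 0.719  0.088 -0.463  1.679  0.04   1.385 -0.916]
```

View pics/crop4.png

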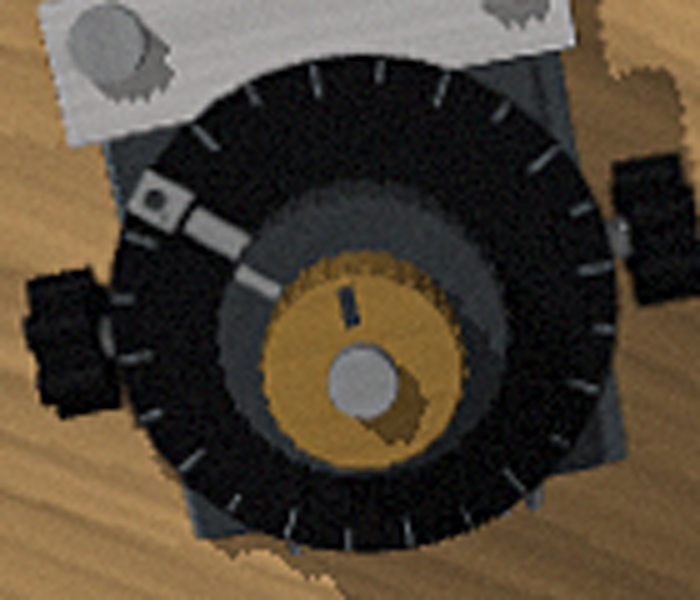

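The ring mark is back at its starting angle, at (348, 307), and the pointer still stands at the tab, so I'm handing in.

```bash
python3 -c "
from h import *
print(r.close_job())"
```

```text
the job is handed in; nothing more can be done
None
```

I loosened the drifted clamp's ring, turned its wheel about +0.66 rad so the pointer stands at the tab (in line to about 0.02 rad), and tightened the ring back to its stop; the job is handed in at about 17 s, with no verdict returned.

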